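# Set a hand press with its thin gauge

## Task

Set the little hand press on the painting desk to the thin gauge: slide the thin gauge's blade into the gap under the raised ram, between the two cheeks, until its shoulders are home against the cheeks, and leave it lying flat on the press bed. Then push the ram down until its foot rests on the blade, and let go of everything with the gauge still home. Leave the thick gauge and the other things on the desk where they are.

Things in the scene. Friction and masses are not known exactly. Their poses are not given: they have to be found in the camera images.
- press: Small hand press, fixed. Origin: on the desk below the ram's axis; +x is the way a gauge slides in (open front at -x), z up. In mm: steel bed x -115 to 42, y +-45, flat top at z 18. Two grey cheeks on it, x +-20, inner faces y +-13, outer +-27, carrying a crosshead (x +-22, y +-28, z 55 to 75). The square 20 mm ram foot hangs midway between the cheeks, above the bed.
- slot (a point): Mouth of the gap: the point on the bed's top (18 mm above the desk), midway between the cheeks, in the plane of the cheeks' front faces (20 mm in front of the ram's axis). Axes as press. A gauge is home when its origin is here and its x axis runs along this x.
- ram (a joint): Travel of the ram downwards, in m, 0 (raised) to 0.014. The foot is 0.015 minus this value above the bed: 0.010 when it rests on the 5 mm blade. The ram slides stiffly (about 4 N more pushes it down) and stays where it is left.
- ram_top (a point): Centre of the top face of the ram's black round cap (32 mm across, 15 mm tall), the place to push down on; 110 mm above the desk with the ram fully raised.
- thin_gauge: Thin gauge: flat T-shaped steel bar, 5 mm thick. Origin: underside, centre line, plane of the shoulders' front faces; +x to the tip, z up. In mm: blade 20 wide, x 0 to 49, then nose 14 wide to the tip at x 55; shoulders 44 wide, x -14 to 0; shank 24 wide back to x -90. Upright black handle, x -80 to -50, 14 thick (y +-7), top 50 above the underside: grip across y. About 180 g, loose.
- thick_gauge: Thick gauge, not wanted: a straight flat steel bar 12 mm thick, 34 wide, no shoulders, x -90 to 55 from its origin (underside, centre line), x to the blade end. Black handle as on the thin gauge: x -80 to -50, y +-7, top 50 above the underside. About 180 g, loose.
- paint_pot: Bystander: small paint jar, 34 mm across, 42 mm tall, loose. Origin under its centre.
- thinner: Bystander: white thinner bottle with a black cap, 58 mm across, 160 mm tall, loose. Origin under its centre.
- holder: Bystander: cork painting handle, 44 mm across the foot, 52 mm tall, loose. Origin under its centre.
Things that resemble listed ones, but are neither listed nor needed, are in the scene too. What is shaped like the thin_gauge but orange or purple is not meant.

How it is judged:
By the outcome, as a careful person would: the job done as asked, in the order asked, and still so for the second after the job is handed in, with the robot touching nothing.
It also fails if it takes over 48 s, if anything falls off the work surface, if the arm or the gripper's body presses on something with over 40 N, if the wrist force passes 120 N, or if a joint passes its speed limit or range.

## Robot

A 6-joint arm with a two-finger parallel gripper is mounted at the origin on the work surface. World frame = base frame: x ahead of the robot, y to its left, z up, the work surface at z = 0. Lengths are in m, angles in degrees, forces in N, time in s.
With the tool pointing down it reaches from about 0.4 to 0.825 m from the base axis. Payload 7 kg.
Tool frame: the origin (TCP) lies midway between the tips of the shut fingers; the grasp point (between the pads) lies ctrl.grasp_offset behind it (ctrl.grasp_offset is the distance from the TCP to the grasp point, in m); z points along the fingers, y is the line along which they close (so a half turn about z gives the same grasp; the last joint's range is limited). The gripper opens to 88 mm and grips with 3 to 60 N. Pads are 19 mm wide; open, the fingers measure 130 mm over their backs; the gripper's body (78 mm by 193 mm) begins 47 mm behind the grasp point.
Start: joints at [16.507, 20.546, 0.682, 0, -70.136, -16.507], TCP at [0.675, -0, 0.227] pointing down, gripper open.
Joint ranges: [-176.03, 176.03], [-82.01, 121.73], [-58.28, 71.71], [-173.87, 95.51], [-174.79, -0.11], [-173.66, 173.66]. Speed limits (degrees/s): [136.94, 136.94, 172.46, 180, 180, 180].

## Interface

Orientations are given as [roll, pitch, yaw] about the fixed x, y, z axes, in that order (R = Rz(yaw) Ry(pitch) Rx(roll)).
In Python, from plant import ctrl gives the robot as it stands. The module is installed in compiled form; this text tells all that it offers.
- The arm moves only by the tool send_rows, never from a script. Its argument "increments" is a list that holds one entry, the list of rows, each a list of 4 numbers: the shift along the world's x, y, z normalised to -1 to 1, where 1 is 0.2 m, then the turn about the world's z normalised to -1 to 1, where 1 is 1.5 rad. In form: [[[x, y, z, roll], ...]]. A call has 1 to 12 rows; each row is the pose to reach, as a shift and turn from the pose commanded when the call began; what a row does not reach only later rows make up. A row lasts 1/8 s, in which the tool goes at most 62.5 mm and 10.7 degrees, less where a joint would pass 70% of its speed; a pose out of reach is approached as far as the arm can. A call with a number of a shift or a turn outside -1 to 1 is refused whole. A call with a gripper value outside its range is refused whole. "jaw" is the opening, from 0 (shut) to 1 (fully open), set as the call begins (left out, the last holds). The fingers move at their own pace and stop on an object; the grip force is fixed at half the most. Time passes only in rows, so rows that repeat a pose let the fingers close. It gives the time, the measured TCP pose, the force, the opening and the grip force at its end, in the units of the state.
- ctrl.get_obs(): the state, without advancing time (a new reading comes with each control period).
- ctrl.snapshot(name): name is "scene" or "side" or "wrist"; returns the picture (420x560x3 uint8, red, green, blue); there is no depth.
- ctrl.calibration(name): a dict with "mtx" (3x3 intrinsics, pixels), "k1" (the pictures are not rectified: a ray, as slopes to the right and down, at radius r is drawn at 1 + k1 r^2 times it, then the intrinsics apply), "eye" and "attitude" of the camera in the world. Camera axes: x right, y up, looking along -z (the intrinsics and any distortion apply to the point x, -y, -z); pixel columns grow to the right and rows downward; lengths in m; the calibration is good to about 2 mm. A picture is of the moment at which its call begins: read the wrist's pose just before it. calibration takes no time and is no camera call; for the wrist camera it gives the pose at the moment of the call.
- ctrl.close_job(): hands the job in; it is judged then, once.
Trained networks look in the newest picture that a camera, given by its name, has taken for a name from the list of things; names that differ only in an ending like _2 or _b are one class to them, and where a whole thing is asked for, a point or a joint stands for the part that bears it (a point fixed in the world has none). Each returns a list of dicts, best first, with "conf" (0 to 1); they miss things now and then, are a little off and sometimes report something else, mostly with a low value. They report only what shows in the picture. A call takes as long as a camera call. They do not tell look-alikes from the thing itself.
- ctrl.trace(thing, camera): "mask" (420x560 bool, what is visible of it) and "bbox" ([left, top, right, bottom] in pixels, round what is visible of it).
- ctrl.spot_point(thing, camera): "pixel" ([row, column] in pixels: a listed point, or the origin of a listed thing).
The state is a dict: "clock": time; "joint_pos": joint angles; "qvel": joint speeds; "tau": joint torques, N m; "tool_pos": TCP position; "orientation": TCP orientation; "force": force on the tool from outside, world axes, zero at the start; "moment": the same for the moment, N m; "opening": finger opening in m; "gripper_force": force on a finger pad.
Only numpy, scipy, OpenCV 4.12 (cv2) and the standard library are available. Lean on these libraries where they do the work, as an engineer would, in place of code of your own. Each camera call takes 0.05 s, during which the arm holds its last target. There are 200 camera calls.

## Working session

There is one attempt and no reset: what is moved stays moved. The work goes in short steps, Python scripts to look and compute and a tool call to move; the robot and the scene stay as the last step left them, time stands still between calls to the robot, and variables do not carry over. Pictures are saved under pics/ and viewed, at most 10 in all, crops included, and the job is handed in when it is done.

Besides the shell and the picture viewer there is one more tool, called after "Emit:" as name([rows], argument=value, ...), one row to a line, values as JSON. send_rows: Moves the arm, as the interface text tells. Its arguments: {"type":"object","properties":{"increments":{"type":"array"},"jaw":{"type":"number"}},"required":["increments"]}

```bash
mkdir -p pics; ls; cat > h.py <<'E'
import numpy as np, cv2
from plant import ctrl
def ray(cal,px):  # px=(row,col)
    K=np.array(cal['mtx']);k=cal['k1']
    d=np.array([(px[1]-K[0,2])/K[0,0],(px[0]-K[1,2])/K[1,1]])
    u=d.copy()
    for _ in range(30): u=d/(1+k*(u@u))
    A=np.array(cal['attitude'])
    if A.shape!=(3,3):
        from scipy.spatial.transform import Rotation as R
        A=R.from_euler('xyz',A,degrees=True).as_matrix()
    return np.array(cal['eye']),A@np.array([u[0],-u[1],-1])
def at(cal,px,z):
    e,d=ray(cal,px); return e+d*(z-e[2])/d[2]
def proj(cal,P):
    from scipy.spatial.transform import Rotation as R
    A=np.array(cal['attitude'])
    if A.shape!=(3,3): A=R.from_euler('xyz',A,degrees=True).as_matrix()
    q=(np.atleast_2d(P)-cal['eye'])@A; u=np.c_[q[:,0],-q[:,1]]/-q[:,2:]
    u=u*(1+cal['k1']*(u**2).sum(1,keepdims=True)); K=np.array(cal['mtx'])
    return np.c_[u[:,1]*K[1,1]+K[1,2],u[:,0]*K[0,0]+K[0,2]]  # row,col
def snap(n,f=None):
    im=ctrl.snapshot(n)
    if f: cv2.imwrite('pics/'+f,im[:,:,::-1])
    return im
E
python3 - <<'E'
from h import *
o=ctrl.get_obs();print(o['clock'],o['tool_pos'],o['orientation'],ctrl.grasp_offset)
ims=[]
for c in ['scene','side','wrist']:
    cal=ctrl.calibration(c);print(c,cal)
    ims.append(snap(c,c+'0.png'))
    for t in ['thin_gauge','thick_gauge','press','slot','ram_top','paint_pot','thinner','holder']:
        print(t,[(np.round(d['pixel'],1).tolist(),round(d['conf'],2), np.round(at(cal,d['pixel'],{'slot':.018,'ram_top':.11}.get(t,0)),3).tolist()) for d in ctrl.spot_point(t,c)])
E
```

```text
pics
0.0 [ 6.74495433e-01 -2.25951492e-05  2.25631192e-01] [ 1.79902946e+02 -8.14812735e-03 -9.00077193e+01] 0.0188
scene {'mtx': array([[436.43036248,   0.        , 276.08611749],
       [  0.        , 436.43036248, 202.24412138],
       [  0.        ,   0.        ,   1.        ]]), 'k1': -0.0036437628383478074, 'eye': array([ 1.43406398, -0.2033895 ,  0.68560096]), 'attitude': array([54.15082807, -0.76750414, 77.58030765])}
thin_gauge [([228.2, 146.2], 0.86, [0.553, -0.328, 0.0]), ([257.1, 97.1], 0.66, [0.637, -0.434, 0.0]), ([260.3, 212.2], 0.66, [0.7, -0.18, 0.0])]
thick_gauge [([211.0, 210.3], 0.58, [0.514, -0.167, 0.0])]
press [([228.1, 341.0], 0.66, [0.648, 0.144, 0.0])]
slot [([216.9, 340.9], 0.7, [0.627, 0.15, 0.018])]
ram_top [([190.1, 349.5], 0.65, [0.644, 0.155, 0.11])]
paint_pot []
thinner [([237.2, 421.9], 0.59, [0.721, 0.326, 0.0])]
holder []
side {'mtx': array([[404.83775602,   0.        , 273.55034502],
       [  0.        , 404.83775602, 211.99864898],
       [  0.        ,   0.        ,   1.        ]]), 'k1': 0.016090031323121177, 'eye': array([0.54370233, 0.724074
[... 818 characters left out ...]
.        ]]), 'k1': 0.008938972865160065, 'eye': array([ 0.67488446, -0.07437617,  0.38494357]), 'attitude': array([-1.61745909e+01, -1.71516325e-02,  1.79975877e+02])}
thin_gauge [([338.9, 302.0], 0.73, [0.636, 0.239, 0.0])]
thick_gauge []
press [([285.2, 294.9], 0.88, [0.649, 0.144, 0.0])]
slot [([296.7, 307.4], 0.98, [0.632, 0.152, 0.018]), ([54.1, 411.1], 0.63, [0.524, -0.159, 0.018]), ([290.4, 293.6], 0.52, [0.652, 0.142, 0.018])]
ram_top [([335.5, 299.8], 0.78, [0.65, 0.145, 0.11])]
paint_pot [([129.8, 203.6], 0.72, [0.769, -0.077, 0.0]), ([410.8, 377.9], 0.61, [0.503, 0.384, 0.0])]
thinner [([290.3, 295.6], 0.57, [0.648, 0.153, 0.0])]
holder [([411.5, 379.8], 0.44, [0.5, 0.386, 0.0])]
```

```bash
python3 - <<'E'
import cv2
a=cv2.imread('pics/scene0.png')
b=cv2.imread('pics/side0.png')
cv2.imwrite('pics/s1.png',cv2.resize(a[150:360,40:460],(800,400),interpolation=cv2.INTER_CUBIC))
cv2.imwrite('pics/s2.png',cv2.resize(b[90:420,180:400],(400,600),interpolation=cv2.INTER_CUBIC))
E
```

```text
(no output)
```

View pics/s1.png

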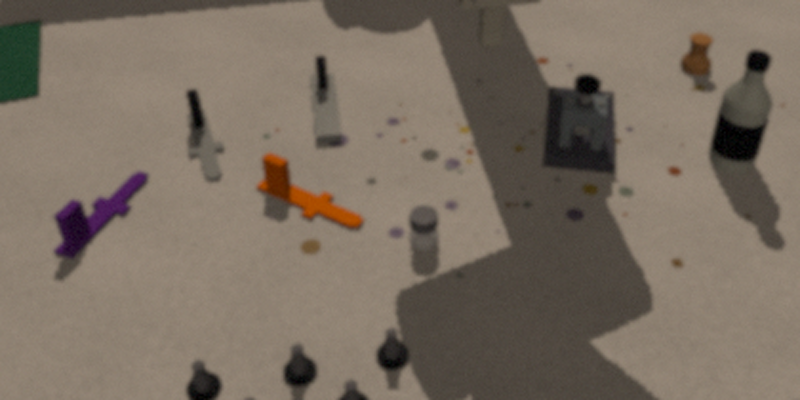

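View pics/side0.png

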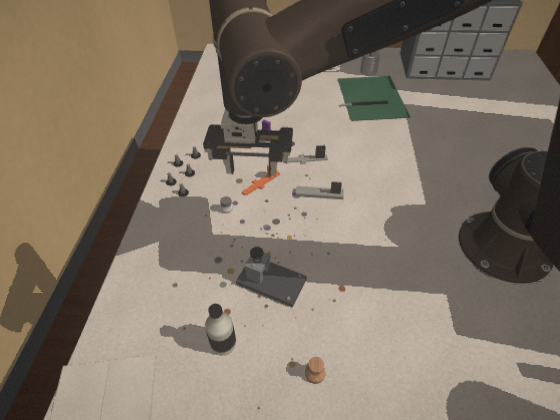

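Candidates for the thin gauge, as scene pixels (row, col):
- grey T-bar at (228,146)
- purple copy at (257,97)
- orange copy at (260,212)
- straight thick bar at (211,210)

I choose the grey T with shoulders at (228,146). Next I move the wrist camera over it for a close look.

Emit:
send_rows([
  [[-0.4,-0.4,0,-0.5],[-0.875,-0.8,0,-0.55],[-0.875,-0.8,0,-0.55],[-0.875,-0.8,0,-0.55],[-0.875,-0.8,0,-0.55]],
], jaw=1)

```text
clock: 1.98
tool_pos: [0.4975, -0.1618, 0.2274]
orientation: [-180.0, 0.0, -137.7]
force: [0.5, 0.0, 1.5]
opening: 0.0876
gripper_force: 0.0
```

Emit:
send_rows([
  [[0,-0.4,0,-0.2],[0,-0.8,0,-0.497],[0,-0.8,0,-0.497],[0,-0.8,0,-0.497],[0,-0.8,0,-0.497],[0,-0.8,0,-0.497]],
])

```text
clock: 2.72
tool_pos: [0.5, -0.3197, 0.2267]
orientation: [-180.0, 0.0, -179.7]
force: [-0.4, -0.1, -0.0]
opening: 0.0879
gripper_force: 0.0
```

```bash
cat > fit.py <<'E'
from h import *
from scipy.optimize import minimize
def T(p,P): # p x,y,yaw(rad), P Nx3
    c,s=np.cos(p[2]),np.sin(p[2]); P=np.asarray(P,float)/1000
    return np.c_[p[0]+c*P[:,0]-s*P[:,1],p[1]+s*P[:,0]+c*P[:,1],P[:,2]]
def box(x0,x1,y0,y1,z0,z1): return np.array([[x,y,z] for x in(x0,x1) for y in(y0,y1) for z in(z0,z1)])
G=[box(0,49,-10,10,0,5),box(49,55,-7,7,0,5),box(-14,0,-22,22,0,5),box(-90,0,-12,12,0,5),box(-80,-50,-7,7,5,50)]
a=np.linspace(0,2*np.pi,16)[:-1]
cap=np.array([[16*np.cos(t),16*np.sin(t),z] for t in a for z in(95,110)])
P=[box(-115,42,-45,45,0,18),box(-20,20,13,27,18,55),box(-20,20,-27,-13,18,55),box(-22,22,-28,28,55,75),cap,box(-6,6,-6,6,75,95)]
def render(cal,parts,p,z=0,S=4):
    m=np.zeros((420*1,560*1),np.uint8)
    for b in parts:
        q=proj(cal,T(p,b+[0,0,z]))
        h=cv2.convexHull((q[:,::-1]*16).round().astype(np.int32))
        cv2.fillConvexPoly(m,h,1,cv2.LINE_8,4)
    return m>0
def fit(obs,parts,p0,z=0):
    def f(p):
        s=0
        for cal,M in obs:
            R=render(cal,parts,p,z); s+=1-(R&M).sum()/max(1,(R|M).sum())
        return s/len(obs)
    best=None
    for dy in np.radians([-25,-12,0,12,25]):
        p=np.array(p0)+[0,0,dy]
        sim=np.array([p,p+[.012,0,0],p+[0,.012,0],p+[0,0,.12]])
        r=minimize(f,p,method='Nelder-Mead',options=dict(initial_simplex=sim,xatol=1e-5,fatol=1e-5))
        if best is None or r.fun<best.fun: best=r
    return best
E
python3 - <<'E'
from fit import *
o=ctrl.get_obs();print(o['clock'],o['tool_pos'],o['orientation'],o['joint_pos'])
cal=ctrl.calibration('wrist'); im=snap('wrist','w1.png')
for d in ctrl.trace('thin_gauge','wrist'):
    m=d['mask'];print(d['conf'],d['bbox'],np.median(im[m],0))
    r=fit([(cal,m)],G,[.558,-.333,0]);print(r.fun,r.x[:2],np.degrees(r.x[2]))
for d in ctrl.spot_point('thin_gauge','wrist'):print(d['conf'],d['pixel'],at(cal,d['pixel'],0))
E
```

```text
2.725 [ 0.50004714 -0.31971658  0.22670127] [-1.79996166e+02  1.33128961e-02 -1.79720924e+02] [-1.37394675e+01  1.29218888e+01 -9.98166873e+00  5.37341999e-04
 -6.70825974e+01 -7.59816659e+01]
0.87 [324.7, 274.8, 384.3, 331.4] [194.  75.   0.]
1.0 [ 0.558 -0.333] -25.0
0.79 [169.7, 251.0, 224.8, 342.3] [86. 35. 96.]
1.0 [ 0.558 -0.333] -25.0
0.94 [237.0, 273.3] [ 0.5669863  -0.32457727  0.        ]
0.87 [279.4, 206.0] [ 0.63405661 -0.42404895  0.        ]
```

View pics/w1.png

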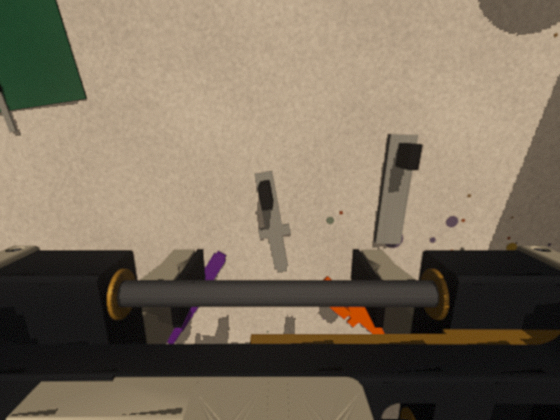

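The close view shows the grey T with shoulders at (232,275), its handle at (190,265) and its tip at (269,281). It is not coloured, so it is the right one. The network's masks here belong to the orange and purple copies. I'll fit the pose from the other cameras plus hand-read points.

```bash
python3 - <<'E'
from fit import *
cal=ctrl.calibration('wrist')
b,t=at(cal,(173,264),.005),at(cal,(269,281),.005)
print(b,t,np.linalg.norm(t-b),np.degrees(np.arctan2(*(t-b)[1::-1])), 'origin',b+(t-b)*90/145)
im=cv2.imread('pics/w1.png')[:,:,::-1]
obs=[];pobs=[]
for c in ['scene','side']:
    k=ctrl.calibration(c); I=snap(c)
    for d in ctrl.trace('thin_gauge',c):
        col=np.median(I[d['mask']],0);print(c,d['conf'],d['bbox'],col)
        if np.ptp(col)<35: obs.append((k,d['mask']))
    for d in ctrl.trace('press',c)[:1]:
        print('press',c,d['conf'],d['bbox']);pobs.append((k,d['mask']))
for n,ob,M,p0 in [('G',obs,G,[.558,-.333,0.0]),('P',pobs,P,[.65,.146,-.3])]:
    for s in ([ob] if len(ob)<2 else [ob]+[[x] for x in ob]):
        r=fit(s,M,p0);print(n,len(s),r.fun,r.x[:2],np.degrees(r.x[2]))
# wrist refine: brightness mask of grey/black pixels differing from table
roi=im[160:285,240:305].astype(int); 
sat=roi.max(2)-roi.min(2);print('sat table/blade',sat[5,60],roi[5,60],roi[100,38],roi[70,38])
E
```

```text
[ 0.47610521 -0.33652678  0.005     ] [ 0.61446014 -0.31337631  0.005     ] 0.1402783969632612 9.499110653514663 origin [ 0.56198068 -0.32215752  0.005     ]
scene 0.86 [69.5, 241.1, 120.0, 280.3] [70. 29. 74.]
scene 0.74 [174.6, 230.4, 231.9, 269.0] [147.  73.   0.]
scene 0.69 [136.7, 196.6, 157.9, 245.2] [102.  95.  85.]
scene 0.49 [343.5, 188.6, 355.2, 221.9] [49. 47. 42.]
scene 0.49 [256.6, 256.4, 273.9, 279.0] [78.5 72.  65. ]
press scene 0.68 [324.7, 191.3, 362.8, 240.9]
side 0.72 [285.3, 143.5, 323.4, 162.5] [114.5 109.  100.5]
side 0.71 [241.5, 161.4, 281.0, 197.3] [176. 100.  65.]
side 0.59 [261.0, 120.0, 295.4, 144.0] [ 98.  64. 106.]
press side 0.81 [233.5, 247.0, 307.8, 309.3]
G 4 0.6165868582069699 [ 0.56217738 -0.32233175] 9.645308883323587
G 1 0.1741573033707865 [ 0.56441605 -0.32160838] 9.869404006528047
G 1 1.0 [ 0.558 -0.333] -25.0
G 1 1.0 [ 0.558 -0.333] -25.0
G 1 0.2821782178217822 [ 0.56227208 -0.32308208] 9.317168361162537
P 2 0.054822947527132015 [0.6494879  0.15216877] -21.256371566904768
P 1 0.061529614721104076 [0.64830303 0.15241692] -21.186882170457718
P 1 0.04004954582989262 [0.65114594 0.15171321] -18.819292117135447
sat table/blade 43 [177 158 134] [129 120 101] [127 117  99]
```

Emit:
send_rows([
  [[-0.008,-0.066,-0.25,0.108],[-0.008,-0.066,-0.5,0.108],[-0.008,-0.066,-0.7,0.108],[-0.008,-0.066,-0.8,0.108],[-0.008,-0.066,-0.8,0.108]],
])

```text
clock: 3.8
tool_pos: [0.4973, -0.3329, 0.0649]
orientation: [179.9, -0.2, -170.7]
force: [0.3, 0.3, -0.5]
opening: 0.0876
gripper_force: 0.0
```

Emit:
send_rows([
  [[0,0,-0.15,0],[0,0,-0.25,0],[0,0,-0.25,0]],
])

```text
clock: 4.18
tool_pos: [0.4981, -0.3332, 0.0165]
orientation: [180.0, -0.1, -170.7]
force: [0.0, -0.6, 0.1]
opening: 0.0876
gripper_force: 0.0
```

Emit:
send_rows([
  [[0,0,0,0],[0,0,0,0],[0,0,0,0],[0,0,0,0],[0,0,0,0],[0,0,0,0]],
], jaw=0)

```text
clock: 4.92
tool_pos: [0.4983, -0.3332, 0.0165]
orientation: [180.0, -0.0, -170.7]
force: [0.2, -0.4, -0.1]
opening: 0.033
gripper_force: 0.0
```

Emit:
send_rows([
  [[0,0,0,0],[0,0,0,0],[0,0,0,0],[0,0,0,0],[0,0,0,0]],
], jaw=0)

```text
clock: 5.55
tool_pos: [0.4983, -0.3332, 0.0165]
orientation: [180.0, -0.0, -170.7]
force: [0.1, -0.9, -0.8]
opening: 0.0138
gripper_force: 30.0
```

Emit:
send_rows([
  [[0,0,0.1,0],[0,0,0.3,0],[0,0,0.5,0],[0,0,0.5,0],[0,0,0.5,0]],
])

```text
clock: 6.18
tool_pos: [0.4977, -0.3328, 0.1158]
orientation: [179.9, -0.0, -170.7]
force: [0.8, -0.3, -2.6]
opening: 0.0139
gripper_force: 30.0
```

```bash
python3 - <<'E'
from fit import *
o=ctrl.get_obs();print(o['clock'],o['tool_pos'],o['orientation'],o['opening'],o['force'],o['moment'])
im=snap('wrist','w2.png');k=ctrl.calibration('scene'); I=snap('scene','s3.png')
c=I[150:290,100:310]
cv2.imwrite('pics/c3.png',np.vstack([cv2.resize(c,(560,373),interpolation=2),im[200:420]])[:,:,::-1])
E
```

```text
6.175 [ 0.4977112  -0.33278661  0.11584066] [ 1.79945396e+02 -3.57274585e-02 -1.70726253e+02] 0.0139409430829252 [ 0.75973066 -0.33099729 -2.64754768] [ 0.01848567 -0.03221158 -0.01476433]
```

View pics/c3.png

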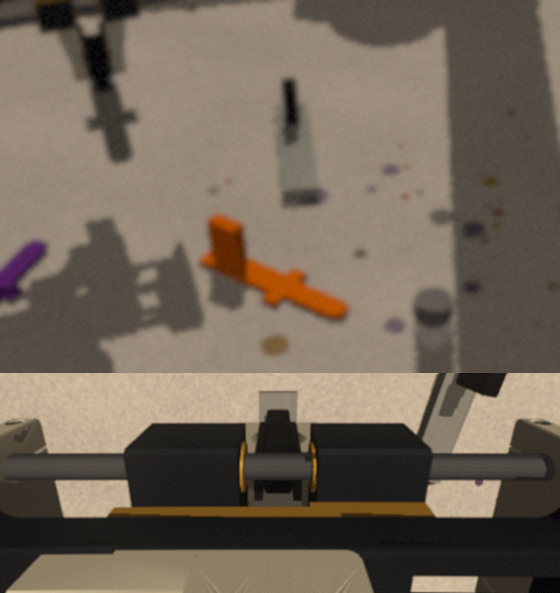

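The gauge is firmly held (13.9 mm opening, level). Next I refine the press pose with the first wrist picture.

```bash
cat > ov.py <<'E'
from fit import *
def overlay(im,cal,parts,p,z=0,col=(0,255,0),S=4,crop=None):
    r0,r1,c0,c1=crop; big=cv2.resize(im[r0:r1,c0:c1],None,fx=S,fy=S,interpolation=cv2.INTER_CUBIC)
    for b in parts:
        q=proj(cal,T(p,b+[0,0,z])); q=(q[:,::-1]-[c0,r0]+.5)*S
        cv2.polylines(big,[cv2.convexHull(q.round().astype(np.int32))],True,col,1)
    return big
E
python3 - <<'E'
from ov import *
from scipy.spatial.transform import Rotation as R
cal=ctrl.calibration('wrist')
cal['eye']=np.array([ 0.67488446,-0.07437617,0.38494357]);cal['attitude']=np.array([-16.1745909,-.0171516,179.975877])
im=cv2.imread('pics/wrist0.png')
g=overlay(im,cal,P,[.6495,.1522,np.radians(-21.2)],crop=(250,370,210,350))
cv2.imwrite('pics/ov.png',g)
E
```

```text
(no output)
```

View pics/ov.png

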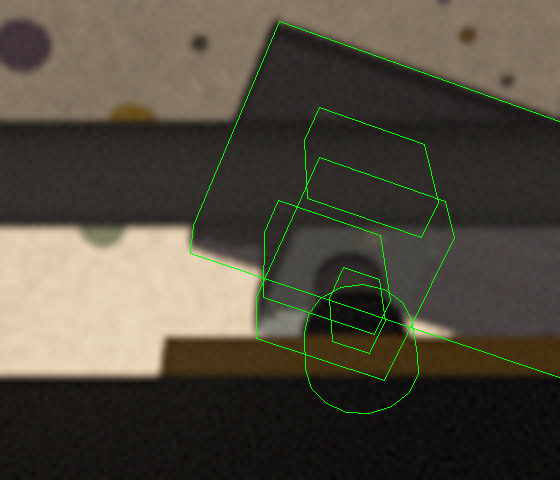

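Emit:
send_rows([
  [[0,0.1,0,0],[0,0.3,0,0],[0,0.5,0,0],[0,0.7,0,0],[0,0.9,0,0]],
])

```text
clock: 6.9
tool_pos: [0.4976, -0.1512, 0.1158]
orientation: [180.0, -0.1, -170.7]
force: [0.4, -0.1, -1.1]
opening: 0.0138
gripper_force: 30.0
```

Emit:
send_rows([
  [[0.01,0.2,0,-0.07],[0.02,0.4,0,-0.14],[0.03,0.6,0,-0.21],[0.037,0.75,0,-0.28],[0.037,0.9,0,-0.355]],
])

```text
clock: 7.52
tool_pos: [0.5048, 0.0284, 0.1159]
orientation: [-180.0, -0.1, 158.6]
force: [-0.0, -0.4, -1.2]
opening: 0.014
gripper_force: 30.0
```

Emit:
send_rows([
  [[0,0.2,0,0],[0,0.4,0,0],[0,0.6,0,0],[0,0.8,-0.1,0],[0,0.904,-0.2,0],[0,0.904,-0.3,0],[0,0.904,-0.3,0],[0,0.904,-0.3,0]],
])

```text
clock: 8.52
tool_pos: [0.5057, 0.2077, 0.0569]
orientation: [-180.0, 0.0, 158.8]
force: [0.9, 0.4, -2.2]
opening: 0.0135
gripper_force: 30.0
```

```bash
python3 - <<'E'
from ov import *
o=ctrl.get_obs();print(o['clock'],o['tool_pos'],o['orientation'],o['opening'],o['force'],o['moment'])
y=np.radians(o['orientation'][2]+180); t=o['tool_pos']
gp=[t[0]+.065*np.cos(y),t[1]+.065*np.sin(y),y]; gz=(t[2]-.0165)*1000; print(gp,gz)
out=[]
for c,cr in [('scene',(160,250,270,400)),('side',(215,325,215,375))]:
    I=snap(c)[:,:,::-1].copy(); k=ctrl.calibration(c)
    np.save(c+'.npy',I)
    big=overlay(I,k,G,gp,gz,crop=cr)
    for b in P:
        q=proj(k,T([.6495,.152,np.radians(-21.2)],b));q=(q[:,::-1]-[cr[2],cr[0]]+.5)*4
        cv2.polylines(big,[cv2.convexHull(q.round().astype(np.int32))],True,(0,0,255),1)
    out.append(cv2.resize(big,(560,300)))
cv2.imwrite('pics/pre.png',np.vstack(out))
E
```

```text
8.525 [0.50567119 0.20769357 0.05689617] [-1.79987665e+02  7.56360254e-03  1.58807851e+02] 0.013547777640654726 [ 0.9224634   0.40014532 -2.21601597] [-0.06371757 -0.09214097 -0.04499863]
[np.float64(0.5662754582382714), np.float64(0.18419627919350842), np.float64(5.913312532555988)] 40.39616881271814
```

View pics/pre.png

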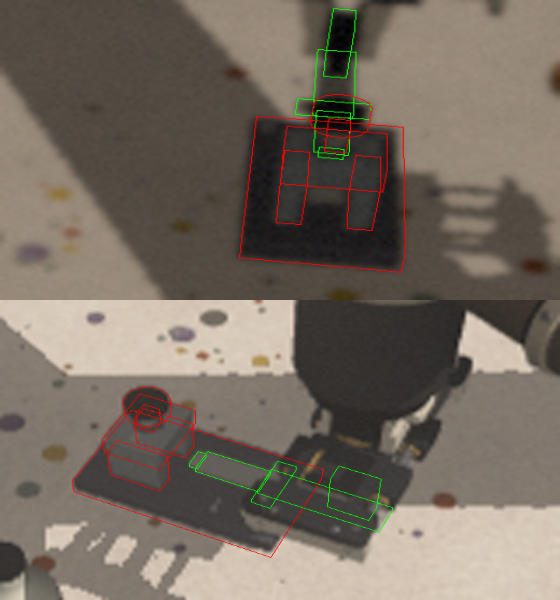

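Overlays (green gauge, red press) agree with both pictures. The blade at side (465,230) points straight at the gap. Lowering to 2 mm above the bed and sliding in.

Emit:
send_rows([
  [[0,0,-0.05,0],[0,0,-0.102,0],[0.04,-0.015,-0.102,0],[0.1,-0.039,-0.102,0],[0.16,-0.062,-0.102,0],[0.21,-0.081,-0.102,0],[0.256,-0.099,-0.102,0],[0.256,-0.099,-0.102,0]],
])

```text
clock: 9.62
tool_pos: [0.5576, 0.1874, 0.036]
orientation: [180.0, 0.0, 158.7]
force: [-0.7, -0.2, -1.7]
opening: 0.0136
gripper_force: 30.0
```

Emit:
send_rows([
  [[0.015,-0.006,0,0],[0.03,-0.012,0,0],[0.047,-0.018,0,0],[0.047,-0.018,-0.004,0],[0.047,-0.018,-0.008,0],[0.047,-0.018,-0.008,0]],
])

```text
clock: 10.38
tool_pos: [0.5663, 0.1842, 0.0345]
orientation: [-180.0, -0.0, 158.8]
force: [-1.0, 0.5, -2.1]
opening: 0.014
gripper_force: 30.0
```

Emit:
send_rows([
  [[0.005,-0.002,0,0],[0.009,-0.004,0,0],[0.014,-0.005,0,0],[0.019,-0.007,0,0],[0.019,-0.007,0,0]],
])

```text
clock: 11.0
tool_pos: [0.5703, 0.1827, 0.0345]
orientation: [-180.0, 0.0, 158.8]
force: [0.7, 0.2, -1.7]
opening: 0.0138
gripper_force: 30.0
```

Emit:
send_rows([
  [[0.005,-0.002,0,0],[0.009,-0.004,0,0],[0.009,-0.004,0,0]],
])

```text
clock: 11.38
tool_pos: [0.5713, 0.1821, 0.0345]
orientation: [-180.0, -0.0, 158.8]
force: [-4.6, 3.0, -0.3]
opening: 0.0139
gripper_force: 30.0
```

Emit:
send_rows([
  [[0.005,-0.002,-0.003,0],[0.009,-0.004,-0.005,0],[0.009,-0.004,-0.005,0]],
])

```text
clock: 11.75
tool_pos: [0.5715, 0.182, 0.0345]
orientation: [-180.0, -0.2, 158.8]
force: [-18.3, 7.7, 14.4]
opening: 0.0139
gripper_force: 30.0
```

Emit:
send_rows([
  [[-0.004,0.002,0.004,0],[-0.004,0.002,0.004,0]],
])

```text
clock: 12.0
tool_pos: [0.5714, 0.1819, 0.0345]
orientation: [-180.0, -0.1, 158.8]
force: [-10.2, 5.2, 5.8]
opening: 0.0137
gripper_force: 30.0
```

Emit:
send_rows([
  [[0,0,0,0],[0,0,0,0],[0,0,0,0],[0,0,0,0],[0,0,0,0],[0,0,0,0]],
], jaw=0.6)

```text
clock: 12.75
tool_pos: [0.573, 0.1815, 0.0343]
orientation: [-180.0, -0.0, 158.8]
force: [1.0, 0.4, -0.3]
opening: 0.0524
gripper_force: 0.0
```

Emit:
send_rows([
  [[0,0,0.1,0],[0,0,0.3,0],[0,0,0.5,0],[-0.2,0,0.7,0],[-0.4,0.1,0.8,0],[-0.4,0.1,0.8,0]],
])

```text
clock: 13.5
tool_pos: [0.492, 0.2028, 0.1969]
orientation: [179.8, 0.1, 158.9]
force: [1.0, 0.6, -0.5]
opening: 0.0527
gripper_force: 0.0
```

```bash
python3 - <<'E'
from ov import *
o=ctrl.get_obs();print(o['clock'],o['tool_pos'],o['orientation'],o['opening'],o['force'])
pp=[.6495,.152,np.radians(-21.2)]
gp=[.6309,.1592,pp[2]]
out=[]
for c,cr in [('scene',(170,250,290,400)),('side',(225,315,225,345))]:
    I=snap(c)[:,:,::-1].copy(); k=ctrl.calibration(c)
    out.append(cv2.resize(overlay(I,k,[],gp,18,crop=cr),(560,300)))
    for d in ctrl.trace('thin_gauge',c): print(c,d['conf'],d['bbox'])
    for d in ctrl.spot_point('ram_top',c)+ctrl.spot_point('slot',c): print(c,d['conf'],d['pixel'],at(k,d['pixel'],.11),at(k,d['pixel'],.018))
    print(proj(k,T(gp,[[0,0,18]])))
cv2.imwrite('pics/in.png',np.vstack(out))
E
```

```text
13.5 [0.49197029 0.20283542 0.19690913] [1.79762806e+02 1.07298706e-01 1.58917046e+02] 0.05269643963278698 [ 1.01127977  0.642165   -0.54129589]
scene 0.72 [174.8, 230.9, 229.9, 270.4]
scene 0.63 [69.9, 241.2, 118.7, 284.9]
scene 0.47 [342.0, 183.0, 351.7, 235.1]
scene 0.47 [192.4, 348.6] [0.6526719  0.14991888 0.11      ] [0.52777969 0.20638921 0.018     ]
scene 0.98 [217.0, 339.5] [0.73772289 0.09803097 0.11      ] [0.62642464 0.14620789 0.018     ]
[[217.44404118 345.02492709]]
side 0.9 [240.9, 161.8, 277.3, 195.5]
side 0.89 [263.6, 272.6, 296.7, 293.2]
side 0.61 [261.5, 121.0, 295.1, 146.9]
side 0.44 [249.8, 255.3] [0.65249966 0.14683379 0.11      ] [0.66541767 0.07829529 0.018     ]
side 0.79 [276.0, 264.8] [0.62223063 0.21867163 0.11      ] [0.63155466 0.15866278 0.018     ]
[[276.19591033 265.03525535]]
```

View pics/in.png

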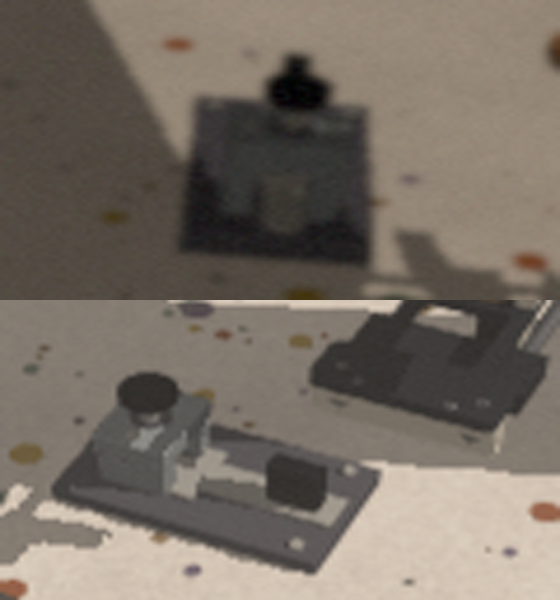

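Side picture: the gauge lies flat on the bed with its shoulders at (465,195) against the cheeks, handle at (480,297). Scene picture: the nose shows out the back at (200,283). Now I shut the fingers and go above the cap.

Emit:
send_rows([
  [[0.2,-0.065,0,0],[0.4,-0.13,0,0],[0.6,-0.2,0,0],[0.788,-0.259,0,0],[0.788,-0.259,-0.1,0],[0.788,-0.259,-0.25,0],[0.788,-0.259,-0.35,0],[0.788,-0.259,-0.38,0],[0.788,-0.259,-0.38,0]],
], jaw=0)

```text
clock: 15.02
tool_pos: [0.6507, 0.1495, 0.118]
orientation: [-180.0, -0.0, 158.8]
force: [0.7, 0.3, -0.2]
opening: 0.0005
gripper_force: 0.0
```

```bash
python3 - <<'E'
from ov import *
o=ctrl.get_obs();print(o['clock'],o['tool_pos'],o['orientation'],o['opening'],o['force'])
out=[]
for c,cr in [('scene',(150,240,290,420)),('side',(210,300,205,335))]:
    I=snap(c)[:,:,::-1].copy(); k=ctrl.calibration(c)
    out.append(cv2.resize(overlay(I,k,[],0,0,crop=cr),(560,300)))
cv2.imwrite('pics/cap.png',np.vstack(out))
E
```

```text
15.025 [0.65074865 0.14953264 0.11803736] [-1.79952920e+02 -2.29318315e-02  1.58777721e+02] 0.000542759007275137 [ 0.69634103  0.2988564  -0.19662329]
```

View pics/cap.png

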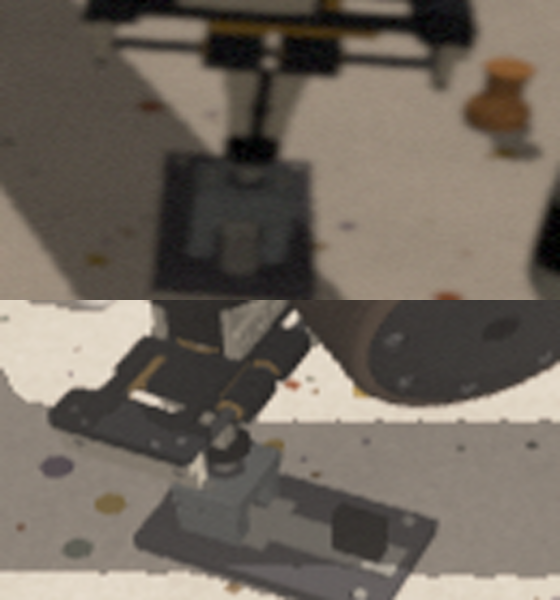

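Shut fingertips sit centred just above the black cap (scene (150,252), side (445,228)), and the gauge is unmoved. Pressing down gently.

Emit:
send_rows([
  [[-0.003,0.003,-0.02,0],[-0.003,0.003,-0.035,0],[-0.003,0.003,-0.045,0],[-0.003,0.003,-0.05,0],[-0.003,0.003,-0.05,0]],
])

```text
clock: 15.75
tool_pos: [0.6499, 0.1504, 0.1086]
orientation: [180.0, 0.0, 158.8]
force: [-1.3, 0.7, 2.9]
opening: 0.0005
gripper_force: 1.4
```

Emit:
send_rows([
  [[0,0,-0.005,0],[0,0,-0.01,0],[0,0,-0.01,0]],
])

```text
clock: 16.12
tool_pos: [0.6499, 0.1504, 0.1063]
orientation: [-180.0, -0.0, 158.8]
force: [-1.9, 1.0, 3.8]
opening: 0.0003
gripper_force: 1.5
```

Emit:
send_rows([
  [[0,0,-0.003,0],[0,0,-0.006,0],[0,0,-0.006,0]],
])

```text
clock: 16.5
tool_pos: [0.65, 0.1504, 0.1051]
orientation: [180.0, -0.0, 158.8]
force: [-2.0, 0.1, 2.1]
opening: 0.0004
gripper_force: 1.4
```

Emit:
send_rows([
  [[0,0,-0.003,0],[0,0,-0.006,0],[0,0,-0.006,0]],
])

```text
clock: 16.88
tool_pos: [0.65, 0.1504, 0.1039]
orientation: [180.0, 0.0, 158.8]
force: [-1.5, 1.2, 2.6]
opening: 0.0004
gripper_force: 1.2
```

Emit:
send_rows([
  [[0,0,-0.003,0],[0,0,-0.005,0],[0,0,-0.005,0]],
])

```text
clock: 17.25
tool_pos: [0.65, 0.1504, 0.1029]
orientation: [180.0, 0.0, 158.8]
force: [-2.2, 1.4, 3.1]
opening: 0.0004
gripper_force: 1.5
```

Emit:
send_rows([
  [[0,0,-0.003,0],[0,0,-0.005,0],[0,0,-0.005,0]],
])

```text
clock: 17.62
tool_pos: [0.65, 0.1504, 0.1019]
orientation: [180.0, 0.0, 158.8]
force: [-1.8, 0.1, 3.1]
opening: 0.0005
gripper_force: 1.5
```

```bash
python3 - <<'E'
from ov import *
o=ctrl.get_obs();print(o['clock'],o['tool_pos'],o['force'])
I=snap('side')[:,:,::-1].copy(); I2=snap('scene')[:,:,::-1].copy()
cv2.imwrite('pics/cap2.png',np.vstack([cv2.resize(I2[170:240,300:390],(560,300),interpolation=2),cv2.resize(I[225:300,225:325],(560,300),interpolation=2)]))
E
```

```text
17.625 [0.65001151 0.15037926 0.10191668] [-1.8221495   0.09533473  3.13232887]
```

View pics/cap2.png

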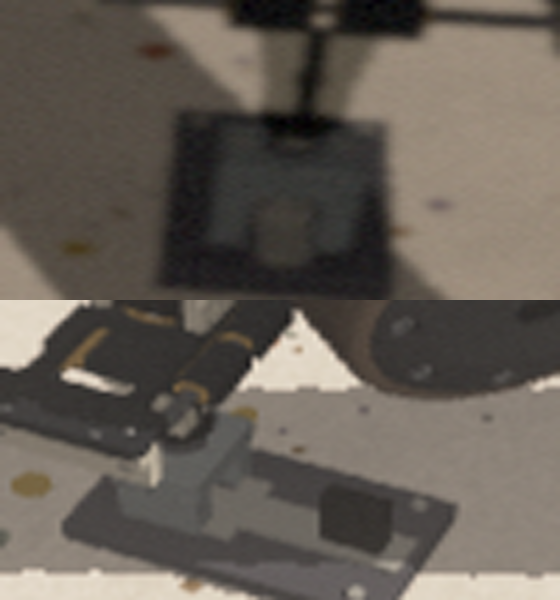

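I misread the text earlier. The ram's travel is 10 mm when the foot rests on the blade, so contact is due at a cap height of about 0.100 m. Two more mm to go.

Emit:
send_rows([
  [[0,0,-0.003,0],[0,0,-0.006,0],[0,0,-0.009,0],[0,0,-0.009,0]],
])

```text
clock: 18.23
tool_pos: [0.65, 0.1504, 0.1004]
orientation: [180.0, 0.0, 158.8]
force: [-2.1, 1.3, 5.0]
opening: 0.0004
gripper_force: 2.4
```

Emit:
send_rows([
  [[0,0,-0.002,0],[0,0,-0.004,0],[0,0,-0.004,0]],
])

```text
clock: 18.6
tool_pos: [0.6501, 0.1504, 0.1003]
orientation: [180.0, 0.0, 158.8]
force: [-3.9, 0.9, 9.4]
opening: 0.0004
gripper_force: 4.8
```

Emit:
send_rows([
  [[0,0,-0.003,0],[0,0,-0.003,0]],
])

```text
clock: 18.85
tool_pos: [0.6501, 0.1504, 0.1003]
orientation: [180.0, 0.0, 158.8]
force: [-5.5, -0.2, 13.4]
opening: 0.0006
gripper_force: 6.5
```

Emit:
send_rows([
  [[0,0,0.02,0],[0,0,0.1,0],[0,0,0.3,0],[0,0,0.5,0],[-0.5,0,0.5,0],[-0.7,0,0.5,0],[-0.7,0,0.5,0]],
])

```text
clock: 19.73
tool_pos: [0.5073, 0.1499, 0.2]
orientation: [179.9, 0.0, 158.8]
force: [1.0, 0.4, 1.4]
opening: 0.0001
gripper_force: 0.0
```

```bash
python3 - <<'E'
from ov import *
o=ctrl.get_obs();print(o['clock'],o['tool_pos'],o['force'])
I=snap('side')[:,:,::-1].copy(); I2=snap('scene')[:,:,::-1].copy()
cv2.imwrite('pics/fin.png',np.vstack([cv2.resize(I2[170:240,300:390],(560,300),interpolation=2),cv2.resize(I[225:300,225:325],(560,300),interpolation=2)]))
E
```

```text
19.725 [0.50729339 0.14990657 0.19999892] [0.95837219 0.43233256 1.39393405]
```

View pics/fin.png

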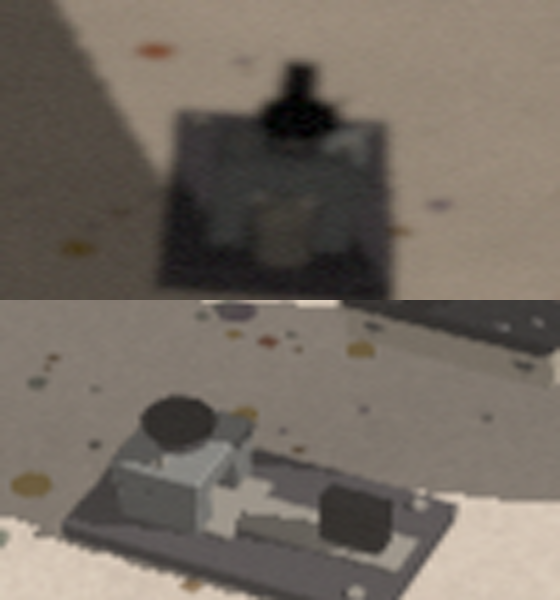

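The ram is down with its foot resting on the blade, and the gauge is flat with its shoulders still at the cheeks (side crop (505,240)). The gripper is clear.

```bash
python3 -c "
from plant import ctrl
print(ctrl.close_job())"
```

```text
the job is handed in; nothing more can be done
None
```

The thin gauge is home and flat in the press, the ram was pushed down until it stopped on the blade, the arm is clear, and the job was handed in at about 20 s of the 48 s allowed (no verdict was returned).

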